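# Pack two gift trays at the basket and sweets stall

### The job

Make up two gift trays from the stock in front of you, one thing to a place, everything standing upright on the tray's floor. The tray with three places gets the brown paper parcel in the middle place, with the tall jar and the little woven tub in the outer places, one on each side; the tray with two places gets the squat jar and the tall cardboard carton, either way round. Set the two glass jars down rather than dropping them, and do not knock over the green bottle.

Things in the scene. Friction and masses are not known exactly. Their poses are not given: they have to be found in the camera images.
- tray_three: Long shallow woven-cane tray fixed to the table, 100 x 288 x 18 mm high, open on top, with 5 mm outer walls, a 5 mm floor and two 4 mm dividers as high as the walls (18 mm above the table), making three square places 90 x 90 mm inside, in a row along its y axis. Origin: centre of its underside, on the table; the centres of the places lie at y = -94, 0 and +94 mm in its frame, x = 0. Its floor is at z = 5 mm.
- tray_two: Shorter tray of the same kind, fixed, 100 x 194 x 18 mm high, with one divider: two square places 90 x 90 mm inside, centres at y = -47 and +47 mm in its frame, x = 0. Origin: centre of its underside; floor at z = 5 mm.
- jar_tall: The tall jar of preserves: round and straight-sided (the cap as wide as the glass), amber glass with a steel screw cap and a paper label, 48 mm in diameter, 98 mm high, about 240 g. Loose; its origin is the centre of its underside, z up.
- jar_squat: The squat jar of preserves: round and straight-sided (the cap as wide as the glass), amber glass with a steel screw cap and a paper label, 62 mm in diameter, 52 mm high, about 200 g. Loose; its origin is the centre of its underside, z up.
- parcel: Low oblong parcel in brown paper with pale bands, 68 mm long (its x axis) x 46 mm wide (its y axis) x 50 mm high, about 180 g. Loose; its origin is the centre of its underside, z up.
- carton: Tall square cardboard carton with a paper sleeve, 44 x 44 mm (sides along its x and y axes) and 85 mm high, about 140 g. Loose; its origin is the centre of its underside, z up.
- tub: Little round woven tub with its lid on, straight-sided, 56 mm in diameter, 60 mm high, plus a small knob on the lid, 16 mm wide, up to 72 mm; banded cane; about 120 g. Loose; its origin is the centre of its underside, z up.
- bottle: Green glass bottle with a cork, 44 mm in diameter, 130 mm high, standing loose beyond the trays, 300 g; not part of the job and must stay standing. Origin: centre of its underside, z up.

How it is judged:
By the outcome, as a careful person would: the job done as asked, in the order asked, and still so for the second after the job is handed in, with the robot touching nothing.
It also fails if it takes over 104 s, if anything falls off the work surface, if the arm or the gripper's body presses on something with over 40 N, if the wrist force passes 120 N, or if a joint passes its speed limit or range.

### The arm

A 6-joint arm with a two-finger parallel gripper is mounted at the origin on the work surface. World frame = base frame: x ahead of the robot, y to its left, z up, the work surface at z = 0. Lengths are in m, angles in rad, forces in N, time in s.
With the tool pointing down it reaches from about 0.3 to 0.875 m from the base axis. Payload 6.4 kg.
Tool frame: the origin (TCP) lies midway between the tips of the shut fingers; the grasp point (between the pads) lies 19 mm behind it (ctrl.tcp_to_grasp is the distance from the TCP to the grasp point, in m); z points along the fingers, y is the direction in which the jaws open and shut (so a half turn about z gives the same grasp; the last joint's range is limited). The gripper opens to 85 mm and grips with 20 to 120 N. Pads are 22 mm wide; open, the fingers measure 114 mm over their backs; the gripper's body (76 mm by 85 mm) begins 54 mm behind the grasp point. The pads swing forward as they close: fully open they stand 13 mm farther back than shut.
Start: joints at [-1.512, 0.181, 1.607, -0, 1.354, -0.206], TCP at [0.151, -0.555, 0.205] pointing down, gripper open.
Joint ranges: [-2.99, 2.99], [-0.89, 2.07], [0.3, 2.58], [-1.14, 4.28], [0, 2.63], [-3.12, 3.12]. Speed limits (rad/s): [2.57, 2.57, 3.01, 3.14, 3.14, 3.14].

### API

Orientations are given as a unit quaternion [w, x, y, z].
In Python, from bench import monitor, imaging, order, spotter, ctrl gives the robot as it stands.
- The arm moves only by the shell command python3 -m pendant 'ROWS'. ROWS is JSON, a list that holds one entry, the list of rows, each a list of 5 numbers: the shift along the world's x, y, z in mm, then the turn about the world's z in degrees, then the finger opening in mm, from 0 to 85.4. A call has 1 to 8 rows; each row shifts and turns the commanded pose from where the row before left it; what a row does not reach is not made up. A row lasts 1/8 s, in which the tool goes at most 62.5 mm and 10.7 degrees, less where a joint would pass 70% of its speed; a pose out of reach is approached as far as the arm can. A call with a gripper value outside its range is refused whole. The fingers move at their own pace and stop on an object; the grip force is fixed at half the most. Time passes only in rows, so rows that do not move let the fingers close. It gives the time, the measured TCP pose, the force and the opening at its end, in the units of the state.
- monitor.get_obs(): the state, without advancing time (a new reading comes with each control period).
- imaging.camera(name): name is "side" or "top" or "wrist"; returns a dict with "img" (400x640x3 uint8, red, green, blue), "vfov" (degrees; the focal length in pixels is half the picture's height over the tangent of half this angle, whatever the lens; pixels are square), "cx", "cy" (the principal point, pixels), "origin" and "orientation" of the camera in the world. Camera axes: x right, y down, z forward; pixel columns grow to the right and rows downward; lengths in m; the calibration is good to about 2 mm. A picture is of the moment at which its call begins. There is no depth.
- order.hand_in(): hands the job in, once; it reports no verdict.
Trained networks look in the newest picture that a camera, given by its name, has taken for a name from the list of things; names that differ only in an ending like _2 or _b are one class to them, and where a whole thing is asked for, a point or a joint stands for the part that bears it (a point fixed in the world has none). Each returns a list of dicts, best first, with "confidence" (0 to 1); they miss things now and then, are a little off and sometimes report something else, mostly with a low value. They report only what shows in the picture. A call takes as long as a camera call.
- spotter.recognise(camera, thing): "at" ([x, y, z] in m, in the coordinates of the camera as it stood for that picture, good to about 4 mm: the middle of the surface that is visible of it).
- spotter.tip_of(camera, thing): "at" ([x, y, z] in m, in the coordinates of the camera as it stood for that picture, good to about 4 mm: a listed point, or the origin of a listed thing).
The state is a dict: "time_s": time; "q": joint angles; "dq": joint speeds; "joint_efforts": joint torques, N m; "eef_pos": TCP position; "eef_rot": TCP orientation; "wrist_force": force on the tool from outside, world axes, zero at the start; "torque": the same for the moment, N m; "opening": opening from 0.0 (shut) to 1.0 (fully open).
Only numpy, scipy, OpenCV 4.12 (cv2) and the standard library are available. Lean on these libraries where they do the work, as an engineer would, in place of code of your own. Each camera call takes 0.05 s, during which the arm holds its last target. There are 200 camera calls.

## Working session

There is one attempt and no reset: what is moved stays moved. The work goes in short steps, Python scripts to look and compute and a shell command to move; the robot and the scene stay as the last step left them, time stands still between calls to the robot, and variables do not carry over. Pictures are saved under pics/ and viewed, about 12 in all and at most 16, crops included, and the job is handed in when it is done.

```bash
mkdir -p pics
cat > h.py <<'E'
import numpy as np, cv2
from scipy.spatial.transform import Rotation as R
from bench import monitor, imaging, order, spotter, ctrl
def shot(n,f=None):
    c=imaging.camera(n)
    if f: cv2.imwrite('pics/'+f,c['img'][:,:,::-1])
    return c
def rot(c):
    o=np.array(c['orientation'],float)
    return o if o.shape==(3,3) else R.from_quat(o[[1,2,3,0]]).as_matrix()
def w(c,p): return rot(c)@np.array(p)+np.array(c['origin'])
def ray(c,u,v,z):
    f=c['img'].shape[0]/2/np.tan(np.radians(c['vfov'])/2)
    d=rot(c)@np.array([(u-c['cx'])/f,(v-c['cy'])/f,1]); o=np.array(c['origin'])
    return o+d*(z-o[2])/d[2]
def px(c,p):
    f=c['img'].shape[0]/2/np.tan(np.radians(c['vfov'])/2)
    q=rot(c).T@(np.array(p)-np.array(c['origin'])); return np.array([c['cx'],c['cy']])+f*q[:2]/q[2]
E
python3 - <<'E'
from h import *
np.set_printoptions(precision=4,suppress=True)
for n in ['top','side']:
    c=shot(n,n+'1.png'); print(n,c['vfov'],c['cx'],c['cy'],c['origin'],c['orientation'])
    for t in 'tray_three tray_two jar_tall jar_squat parcel carton tub bottle'.split():
        for k in ('tip_of','recognise'):
            for r in getattr(spotter,k)(n,t)[:2]: p=w(c,r['at']);print(t,k,round(r['confidence'],2),p,px(c,p).round())
o=monitor.get_obs();print(o['time_s'],o['eef_pos'],o['eef_rot'],o['opening'],ctrl.tcp_to_grasp)
E
```

```text
top 57.843161970844946 317.0096133245006 206.69795273601244 [0.5807 0.0131 0.8243] [-0.0068 -0.6984  0.7155 -0.0153]
tray_three tip_of 0.71 [ 0.6275 -0.1695  0.0013] [385. 189.]
tray_three tip_of 0.69 [ 0.4657  0.0151 -0.0006] [306. 262.]
tray_three recognise 0.79 [ 0.628  -0.1687  0.0047] [385. 189.]
tray_two tip_of 0.72 [0.6283 0.1835 0.006 ] [229. 192.]
tray_two recognise 0.67 [0.6296 0.1782 0.0082] [231. 191.]
jar_tall tip_of 0.66 [0.463  0.017  0.0023] [305. 263.]
jar_tall recognise 0.59 [0.4698 0.0137 0.1014] [307. 267.]
jar_squat tip_of 0.75 [ 0.449  -0.3209  0.001 ] [452. 265.]
jar_squat recognise 0.9 [ 0.4504 -0.3103  0.0518] [457. 268.]
parcel tip_of 0.77 [ 0.4457  0.3194 -0.0018] [171. 274.]
parcel recognise 0.86 [0.4495 0.3127 0.048 ] [165. 277.]
carton tip_of 0.91 [ 0.43   -0.1788 -0.0028] [391. 275.]
carton recognise 0.87 [ 0.4345 -0.171   0.0872] [397. 280.]
tub tip_of 0.66 [ 0.4385  0.1658 -0.0034] [240. 276.]
tub recognise 0.6 [0.4425 0.162  0.0547] [237. 278.]
tub recognise 0.2 [ 0.7622 -0.0248  0.0889] [322. 122.]
bottle tip_of 0.94 [ 0.7711 -0.0241  0.0015] [320. 
[... 615 characters left out ...]
nise 0.63 [ 0.7644 -0.0099  0.0612] [273. 181.]
parcel tip_of 0.93 [0.439  0.3233 0.0007] [332. 312.]
parcel recognise 0.75 [0.4351 0.333  0.0514] [333. 299.]
parcel recognise 0.68 [ 0.6238 -0.1463  0.0034] [333. 186.]
carton tip_of 0.91 [ 0.4247 -0.1719 -0.0037] [395. 198.]
carton recognise 0.85 [ 0.423  -0.1543  0.05  ] [396. 186.]
tub tip_of 0.67 [ 0.4393  0.1666 -0.0058] [356. 266.]
tub tip_of 0.61 [ 0.4404  0.3249 -0.0001] [331. 313.]
tub recognise 0.65 [0.4336 0.1847 0.0488] [357. 254.]
bottle tip_of 0.89 [ 0.7725 -0.0262 -0.0045] [274. 196.]
bottle recognise 0.81 [ 0.7673 -0.0102  0.0604] [272. 181.]
1.7 [ 0.1505 -0.555   0.205 ] [0.     0.9912 0.132  0.    ] 0.9992275886405947 0.0187
```

Run:
```python
import cv2
a=cv2.imread('pics/top1.png')[80:320,130:500]
cv2.imwrite('pics/top1c.png',cv2.resize(a,None,fx=2.16,fy=2.16,interpolation=cv2.INTER_CUBIC))
```

```text
(no output)
```

View pics/top1c.png

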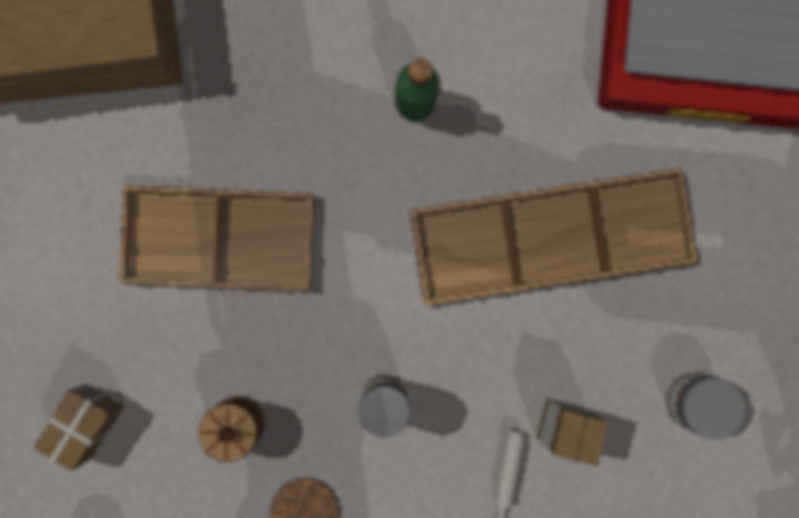

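View pics/side1.png

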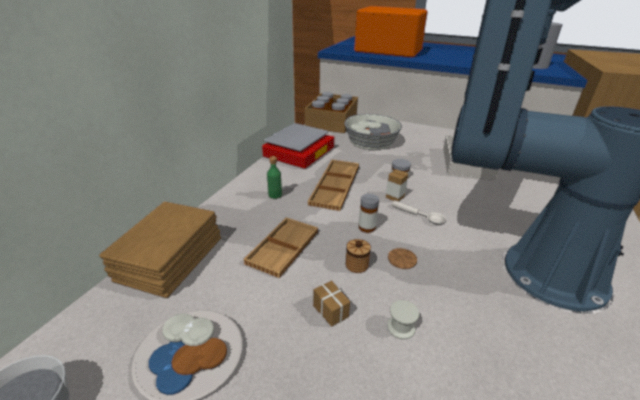

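Run:
```python
from h import *
np.set_printoptions(precision=4,suppress=True)
c=shot('top')
W=lambda P,z:np.array([ray(c,x/2.16+130-.25,y/2.16+80-.25,z) for x,y in P])
t3=W([(413,211),(683,171),(696,263),(430,303)],.018)
t2=W([(124,187),(313,195),(312,291),(122,283)],.018)
for n,t,L in(('t3',t3,.288),('t2',t2,.194)):
    d=(t[0]+t[3]-t[1]-t[2])/2; print(n,t.mean(0),np.linalg.norm(d),'yaxis deg',np.degrees(np.arctan2(d[1],d[0])))
for n,P,z in(('parcel',[(79,388),(122,407),(71,468),(37,437)],.05),('carton',[(559,406),(607,412),(598,464),(551,455)],.085)):
    t=W(P,z);e=np.roll(t,-1,0)-t;print(n,t.mean(0),np.linalg.norm(e,axis=1),np.degrees(np.arctan2(e[:,1],e[:,0])))
print(W([(714,407)],.052),W([(384,411)],.098),W([(229,430)],.06))
a=c['img'][80:320,130:500,::-1]; b=cv2.resize(c['img'][255:305,145:195,::-1],(400,400),interpolation=cv2.INTER_CUBIC)
b2=cv2.resize(c['img'][255:305,375:425,::-1],(400,400),interpolation=cv2.INTER_CUBIC)
cv2.imwrite('pics/pc.png',np.hstack([b,b2]))
```

```text
t3 [ 0.6251 -0.1709  0.018 ] 0.28346785176013195 yaxis deg 97.14701635228383
t2 [0.6308 0.1779 0.018 ] 0.19304062406195235 yaxis deg 86.27119601573195
parcel [0.4503 0.3116 0.05  ] [0.0456 0.0767 0.0447 0.0622] [-115.6112  138.988    45.8791  -41.6234]
carton [ 0.4333 -0.1722  0.085 ] [0.0464 0.0501 0.0458 0.047 ] [-98.7364 168.4921  77.4791 -10.8932]
[[ 0.4497 -0.3172  0.052 ]] [[0.4629 0.0123 0.098 ]] [[0.4427 0.1628 0.06  ]]
```

View pics/pc.png

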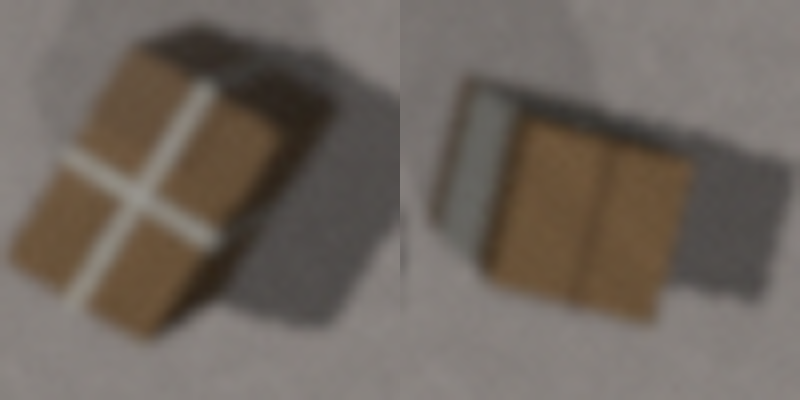

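Run:
```python
from h import *
np.set_printoptions(precision=4,suppress=True)
c=shot('top')
for n,P,u0,z in(('parcel',[(133,48),(283,128),(150,338),(10,258)],145,.05),('carton',[(125,120),(292,158),(255,322),(90,275)],375,.085)):
    t=np.array([ray(c,u0-.5+x/8,254.5+y/8,z) for x,y in P]);e=np.roll(t,-1,0)-t;print(n,t.mean(0),np.linalg.norm(e,axis=1),np.degrees(np.arctan2(e[:,1],e[:,0])))
```

```text
parcel [0.446 0.318 0.05 ] [0.0446 0.0648 0.0422 0.0634] [-119.8532  146.6027   58.3792  -31.3112]
carton [ 0.4311 -0.1734  0.085 ] [0.0443 0.0431 0.0443 0.0406] [-104.3856  165.5636   72.4784  -14.3819]
```

```bash
python3 -m pendant '[[[28,48,0,8.4,85],[28,48,0,8.4,85],[28,48,0,8.4,85],[28,50,0,8.4,85],[28,50,0,8.4,85],[28,52,0,8.4,85],[28,52,0,8.4,85],[28,52,0,8.4,85]]]'; python3 -m pendant '[[[15,59,0,8.4,85],[13,59,0,8.4,85],[11,59,0,8.4,85],[9,59,0,8.4,85],[8,59,0,8.4,85],[7,59,0,8.4,85],[4,59,-20,8.4,85],[4,59,-20,8.4,85]]]'; python3 -m pendant '[[[0,0,0,0,85],[0,0,0,0,85]]]'
```

```text
time_s: 2.8
eef_pos: [0.3752, -0.1534, 0.2054]
eef_rot: [0.001, 0.751, 0.66, 0.0]
wrist_force: [0.3, -0.8, -0.5]
opening: 0.993
time_s: 3.8
eef_pos: [0.4458, 0.3193, 0.165]
eef_rot: [0.001, 0.26, 0.966, 0.0]
wrist_force: [1.0, 0.0, 0.4]
opening: 0.993
time_s: 4.05
eef_pos: [0.4453, 0.3169, 0.1648]
eef_rot: [-0.0, 0.262, 0.965, -0.0]
wrist_force: [-0.6, -0.8, 0.4]
opening: 0.996
```

```bash
cat > lk.py <<'E'
import sys
from h import *
np.set_printoptions(precision=4,suppress=True)
t,f=sys.argv[1:3]
for n in ('wrist','top','side'):
    c=shot(n,f+'.png' if n=='wrist' else None)
    for k in ('tip_of','recognise'):
        for r in getattr(spotter,k)(n,t)[:1]: print(n,k,round(r['confidence'],2),w(c,r['at']))
o=monitor.get_obs();q=o['eef_rot'];print(o['eef_pos'],'2a',np.degrees(2*np.arctan2(q[2],q[1])))
E
python3 lk.py parcel w1
```

```text
wrist tip_of 0.96 [ 0.4459  0.3155 -0.0035]
wrist recognise 0.59 [0.4437 0.3193 0.0507]
top tip_of 0.91 [ 0.4459  0.3196 -0.0022]
top recognise 0.73 [0.45   0.312  0.0487]
side tip_of 0.67 [0.4398 0.3209 0.0016]
side recognise 0.96 [0.4343 0.3349 0.0516]
[0.4459 0.3166 0.1654] 2a 149.5104826248827
```

View pics/w1.png

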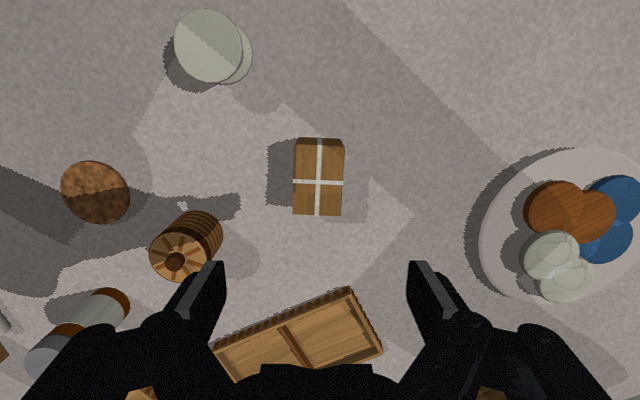

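```bash
python3 -m pendant '[[[0,1,-50,0,85],[0,0,-50,0,85],[0,0,-36,0,85],[0,0,-15,0,85],[0,0,0,0,30],[0,0,0,0,30],[0,0,0,0,30],[0,0,0,0,30]]]'; python3 -m pendant '[[[0,0,0,0,30],[0,0,0,0,30]]]'
```

```text
time_s: 5.5
eef_pos: [0.4475, 0.3189, 0.0163]
eef_rot: [0.002, 0.262, 0.965, 0.001]
wrist_force: [-0.7, 0.3, 6.4]
opening: 0.511
time_s: 5.75
eef_pos: [0.4475, 0.3189, 0.0163]
eef_rot: [0.002, 0.262, 0.965, 0.001]
wrist_force: [-0.5, -0.4, 7.5]
opening: 0.514
```

```bash
python3 -m pendant '[[[0,0,30,0,30],[0,0,50,0,30],[10,-40,20,-5,30],[18,-49,0,-5.25,30],[18,-49,0,-5.25,30],[18,-49,0,-5.25,30],[18,-49,0,-5.25,30],[18,-49,0,-5.25,30]]]'; python3 -m pendant '[[[18,-49,0,-5.25,30],[18,-49,0,-5.25,30],[18,-49,0,-5.25,30],[18,-49,0,-5.25,30],[8,-8,0,-5.5,30],[0,0,0,0,30],[0,0,0,0,30]]]'
python3 - <<'E'
from h import *
for n in('wrist','top'):
    c=shot(n,n+'2.png')
    for t in('tray_three','parcel'):
        for k in ('tip_of','recognise'):
            for r in getattr(spotter,k)(n,t)[:1]: print(n,t,k,round(r['confidence'],2),w(c,r['at']).round(4))
o=monitor.get_obs();q=o['eef_rot'];print(o['eef_pos'],'2a',np.degrees(2*np.arctan2(q[2],q[1])))
E
```

```text
time_s: 6.75
eef_pos: [0.5461, 0.0314, 0.1148]
eef_rot: [0.001, 0.514, 0.858, 0.0]
wrist_force: [1.2, -0.1, -1.1]
opening: 0.511
time_s: 7.62
eef_pos: [0.6251, -0.1701, 0.114]
eef_rot: [-0.0, 0.695, 0.719, 0.0]
wrist_force: [-0.1, 0.6, -1.7]
opening: 0.512
wrist tray_three tip_of 0.77 [ 0.6245 -0.1655 -0.0012]
wrist tray_three recognise 0.58 [ 0.6149 -0.0873  0.0069]
wrist parcel tip_of 0.67 [ 0.6293 -0.1683  0.0979]
wrist parcel recognise 0.82 [ 0.6281 -0.1576  0.1474]
top tray_three tip_of 0.68 [ 0.6269 -0.1699 -0.0019]
top tray_three recognise 0.72 [ 0.6165 -0.0995  0.0054]
top parcel tip_of 0.66 [ 0.6267 -0.1639  0.0992]
top parcel recognise 0.76 [ 0.6308 -0.1485  0.1456]
[ 0.62548749 -0.1708266   0.11405058] 2a 91.84044293646
```

View pics/wrist2.png

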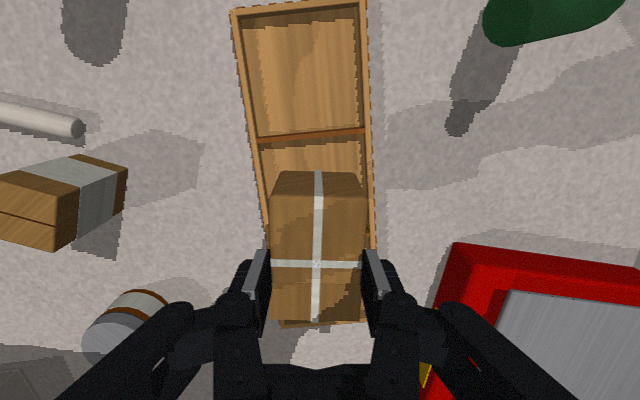

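```bash
python3 -m pendant '[[[1,-3,-30,5,30],[0,0,-40,0,30],[0,0,-16,0,30],[0,0,-5,0,30],[0,0,0,0,30],[0,0,0,0,30]]]';  python3 -m pendant '[[[0,0,-2,0,30],[0,0,0,0,65],[0,0,0,0,65],[0,0,0,0,65],[0,0,20,0,65],[0,0,50,0,65],[0,0,50,0,85],[0,0,0,0,85]]]'
```

```text
time_s: 8.88
eef_pos: [0.6277, -0.1745, 0.0247]
eef_rot: [0.001, 0.664, 0.748, 0.0]
wrist_force: [0.3, 0.1, -1.2]
opening: 0.516
time_s: 9.88
eef_pos: [0.6303, -0.1757, 0.1487]
eef_rot: [0.006, 0.664, 0.748, 0.002]
wrist_force: [0.3, -1.2, 0.2]
opening: 0.993
```

```bash
python3 -m pendant '[[[-30,37,10,0,85],[-34,38,5,0,85],[-34,38,0,0,85],[-34,38,0,0,85],[-34,38,0,0,85],[0,0,0,0,85],[0,0,0,0,85]]]'; python3 lk.py jar_tall w3
python3 - <<'E'
from h import *
c=shot('top','top3.png')
for t in ('parcel','tray_three'):
  for r in spotter.tip_of('top',t)[:1]: print(t,w(c,r['at']),r['confidence'])
a=cv2.imread('pics/w3.png'); b=cv2.resize(c['img'][150:250,300:460,::-1],(640,400),interpolation=cv2.INTER_CUBIC)
cv2.imwrite('pics/c3.png',np.vstack([cv2.resize(a,(480,300)),cv2.resize(b,(480,300))]))
E
```

```text
time_s: 10.75
eef_pos: [0.4611, 0.0148, 0.1566]
eef_rot: [0.001, 0.664, 0.748, 0.0]
wrist_force: [0.2, 0.1, 0.3]
opening: 1.0
wrist tip_of 0.83 [0.4596 0.0142 0.0004]
wrist recognise 0.84 [0.4587 0.0229 0.0956]
top tip_of 0.6 [0.4647 0.0158 0.0011]
top recognise 0.64 [ 0.4784 -0.0049  0.0916]
side tip_of 0.85 [ 0.4606  0.0143 -0.0025]
side recognise 0.93 [0.4578 0.0307 0.0615]
[0.4606 0.0147 0.1558] 2a 96.78900291489957
parcel [ 0.6283676  -0.17197193  0.00165715] 0.73
tray_three [ 0.62722141 -0.17112896 -0.00108432] 0.69
```

View pics/c3.png

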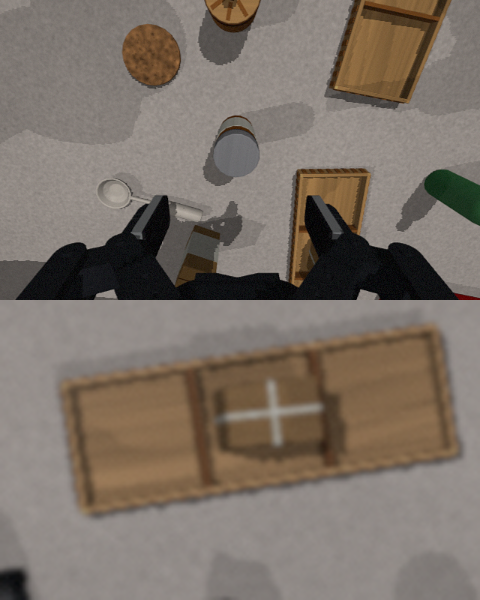

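```bash
python3 -m pendant '[[[1,0,-45,0,85],[0,0,-45,0,85],[0,0,-26,0,85],[0,0,0,0,35],[0,0,0,0,35],[0,0,0,0,35],[0,0,0,0,35],[0,0,0,0,35]]]'
```

```text
time_s: 12.35
eef_pos: [0.4626, 0.0148, 0.0415]
eef_rot: [0.001, 0.664, 0.748, 0.001]
wrist_force: [-2.3, -0.1, 7.2]
opening: 0.543
```

```bash
python3 -m pendant '[[[0,0,20,0,35],[0,0,45,0,35],[28,-13,20,0,35],[31,-20,0,0,35],[31,-20,0,0,35],[31,-20,0,0,35],[31,-20,0,0,35],[0,0,0,0,35]]]'; python3 -m pendant '[[[0,0,0,0,35],[0,0,0,0,35]]]'
python3 - <<'E'
from h import *
for n in('wrist','top','side'):
    c=shot(n,n+'4.png')
    for t in('tray_three','jar_tall'):
        for k in ('tip_of',):
            for r in getattr(spotter,k)(n,t)[:1]: print(n,t,k,round(r['confidence'],2),w(c,r['at']).round(4))
o=monitor.get_obs();q=o['eef_rot'];print(o['eef_pos'],'2a',np.degrees(2*np.arctan2(q[2],q[1])))
E
```

```text
time_s: 13.35
eef_pos: [0.6151, -0.0796, 0.125]
eef_rot: [0.001, 0.664, 0.747, 0.0]
wrist_force: [0.4, 0.6, -2.2]
opening: 0.542
time_s: 13.6
eef_pos: [0.6126, -0.0772, 0.1249]
eef_rot: [-0.0, 0.664, 0.748, -0.0]
wrist_force: [-0.2, 0.0, -3.0]
opening: 0.548
wrist jar_tall tip_of 0.81 [ 0.6086 -0.0801  0.0823]
side tray_three tip_of 0.56 [ 0.6257 -0.1696  0.004 ]
side jar_tall tip_of 0.6 [ 0.616  -0.0797  0.0855]
[ 0.61348333 -0.07792222  0.1250952 ] 2a 96.8262127292168
```

```bash
python3 -m pendant '[[[2,0,-40,0,35],[0,0,-24,0,35],[0,0,-7,0,35],[0,0,-3,0,35],[0,0,-1.5,0,35],[0,0,-1,0,35],[0,0,-1,0,35],[0,0,0,0,35]]]'
```

```text
time_s: 15.05
eef_pos: [0.6156, -0.078, 0.0477]
eef_rot: [0.0, 0.664, 0.748, 0.0]
wrist_force: [-0.1, -0.4, -3.2]
opening: 0.548
```

```bash
python3 -m pendant '[[[0,0,-1,0,35],[0,0,-1,0,35],[0,0,-0.5,0,35],[0,0,0,0,35]]]'
```

```text
time_s: 15.55
eef_pos: [0.6158, -0.0782, 0.0466]
eef_rot: [0.0, 0.664, 0.748, -0.0]
wrist_force: [-4.3, 0.5, 9.2]
opening: 0.547
```

```bash
python3 -m pendant '[[[0,0,0,0,55],[0,0,0,0,65],[0,0,0,0,70],[0,0,20,0,70],[0,0,50,0,70],[0,0,50,0,75],[-20,27,10,0,85],[-26,36,-5,0,85]]]';python3 -m pendant '[[[-26,36,-5,0,85],[-26,36,0,0,85],[-26,36,0,0,85],[-26,36,0,0,85],[-26,36,0,0,85],[0,0,0,0,85],[0,0,0,0,85]]]'; python3 lk.py tub w5
python3 - <<'E'
from h import *
c=shot('side','side5.png')
a=cv2.imread('pics/w5.png'); b=cv2.resize(c['img'][130:280,230:470,::-1],(480,300),interpolation=cv2.INTER_CUBIC)
cv2.imwrite('pics/c5.png',np.vstack([cv2.resize(a,(480,300)),b]))
E
```

```text
time_s: 16.55
eef_pos: [0.5712, -0.0154, 0.1739]
eef_rot: [0.003, 0.664, 0.747, 0.002]
wrist_force: [1.1, 0.4, 0.1]
opening: 0.991
time_s: 17.42
eef_pos: [0.4403, 0.1649, 0.1662]
eef_rot: [0.001, 0.664, 0.748, 0.001]
wrist_force: [0.5, 0.0, -0.2]
opening: 0.995
wrist tip_of 0.92 [ 0.4407  0.1635 -0.0015]
wrist recognise 0.63 [0.4373 0.1676 0.0596]
top recognise 0.67 [ 0.6154 -0.0779  0.1031]
side tip_of 0.7 [ 0.4398  0.1663 -0.0024]
side recognise 0.74 [0.4341 0.1846 0.0452]
[0.4396 0.1647 0.1649] 2a 96.7797357770291
```

View pics/c5.png

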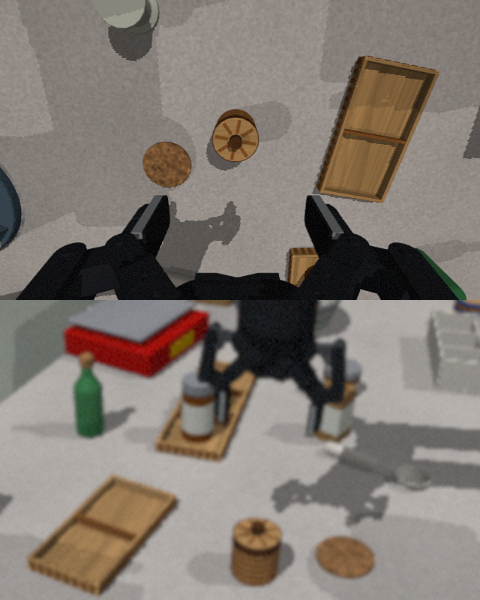

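```bash
python3 -m pendant '[[[1,0,-50,0,85],[0,0,-50,0,85],[0,0,-33,0,85],[0,0,-10,0,85],[0,0,0,0,40],[0,0,0,0,40],[0,0,0,0,40],[0,0,0,0,40]]]'; python3 -m pendant '[[[0,0,0,0,40],[0,0,20,0,40],[0,0,50,0,40],[0,0,50,0,40],[12,-40,10,0,40],[22,-50,0,0,40],[22,-50,0,0,40],[22,-50,0,0,40]]]'
```

```text
time_s: 18.92
eef_pos: [0.4422, 0.1653, 0.0241]
eef_rot: [0.001, 0.664, 0.748, 0.001]
wrist_force: [-1.4, 0.3, 6.5]
opening: 0.622
time_s: 19.92
eef_pos: [0.5197, -0.0267, 0.1536]
eef_rot: [0.001, 0.664, 0.748, 0.001]
wrist_force: [-0.6, 0.5, -1.0]
opening: 0.615
```

```bash
python3 -m pendant '[[[23.5,-48,0,0,40],[23.5,-48,0,0,40],[23.5,-48,0,0,40],[23.5,-48,0,0,40],[23.5,-48,0,0,40],[0,0,0,0,40],[0,0,0,0,40]]]'
python3 - <<'E'
from h import *
for n in('wrist','top','side'):
    c=shot(n,n+'6.png')
    for t in('tray_three','tub'):
        for r in spotter.tip_of(n,t)[:1]: print(n,t,round(r['confidence'],2),w(c,r['at']).round(4))
o=monitor.get_obs();q=o['eef_rot'];print(o['eef_pos'],'2a',np.degrees(2*np.arctan2(q[2],q[1])))
E
```

```text
time_s: 20.8
eef_pos: [0.6358, -0.2647, 0.1523]
eef_rot: [-0.0, 0.664, 0.748, 0.0]
wrist_force: [0.1, 0.8, -1.6]
opening: 0.622
wrist tub 0.82 [ 0.6346 -0.2684  0.1296]
top tray_three 0.73 [ 0.6276 -0.1686 -0.0031]
top tub 0.85 [ 0.6375 -0.2631  0.123 ]
side tray_three 0.89 [ 0.6225 -0.1684  0.0037]
side tub 0.74 [ 0.6362 -0.264   0.123 ]
[ 0.63609224 -0.26450283  0.15229719] 2a 96.85509557099412
```

View pics/wrist6.png

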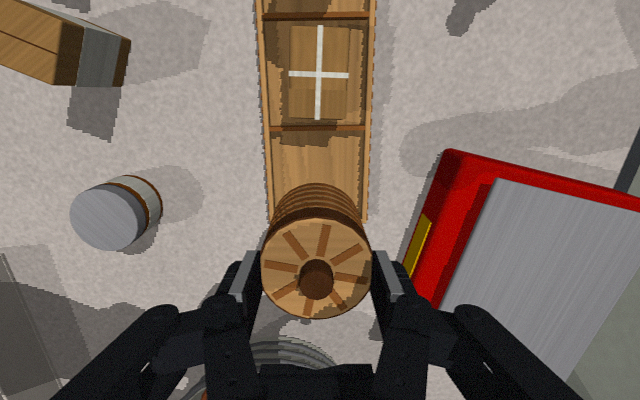

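```bash
python3 -m pendant '[[[2.5,0,-50,0,40],[0,0,-48,0,40],[0,0,-16,0,40],[0,0,-5,0,40],[0,0,-2,0,40],[0,0,0,0,40]]]'; python3 -m pendant '[[[0,0,-1.5,0,40],[0,0,-1,0,40],[0,0,0,0,40]]]'
```

```text
time_s: 22.0
eef_pos: [0.6397, -0.2657, 0.0331]
eef_rot: [0.002, 0.664, 0.748, 0.0]
wrist_force: [-0.4, 0.6, -0.9]
opening: 0.619
time_s: 22.38
eef_pos: [0.6389, -0.2652, 0.0292]
eef_rot: [0.001, 0.664, 0.748, 0.0]
wrist_force: [-1.5, 0.6, 2.6]
opening: 0.617
```

```bash
python3 -m pendant '[[[0,0,0,0,65],[0,0,0,0,70],[0,0,0,0,70],[0,0,25,0,70],[0,0,55,0,70],[0,0,50,0,75],[-40,-12,0,0,85],[-50,-13,0,0,85]]]';python3 -m pendant '[[[-50,-13,0,0,85],[-52,-14,0,0,85],[0,0,0,0,85],[0,0,0,0,85]]]'; python3 lk.py jar_squat w7
python3 - <<'E'
from h import *
c=shot('top','top7.png')
a=cv2.imread('pics/w7.png'); b=cv2.resize(c['img'][140:300,270:510,::-1],(480,320),interpolation=cv2.INTER_CUBIC)
cv2.imwrite('pics/c7.png',np.vstack([cv2.resize(a,(480,270)),b]))
E
```

```text
time_s: 23.38
eef_pos: [0.5484, -0.2903, 0.1595]
eef_rot: [0.001, 0.663, 0.748, 0.0]
wrist_force: [-0.9, -1.0, -0.2]
opening: 0.995
time_s: 23.88
eef_pos: [0.4469, -0.3173, 0.1589]
eef_rot: [0.001, 0.664, 0.748, 0.0]
wrist_force: [0.2, -1.0, 0.7]
opening: 0.994
wrist tip_of 0.97 [ 0.4484 -0.3164  0.0033]
wrist recognise 0.7 [ 0.4499 -0.3154  0.0547]
top tip_of 0.81 [ 0.448  -0.3164 -0.0028]
top recognise 0.81 [ 0.4497 -0.3095  0.0503]
side tip_of 0.52 [ 0.4413 -0.3162  0.001 ]
side recognise 0.68 [ 0.4438 -0.2999  0.0478]
[ 0.4468 -0.3167  0.1583] 2a 96.86177940779461
```

View pics/c7.png

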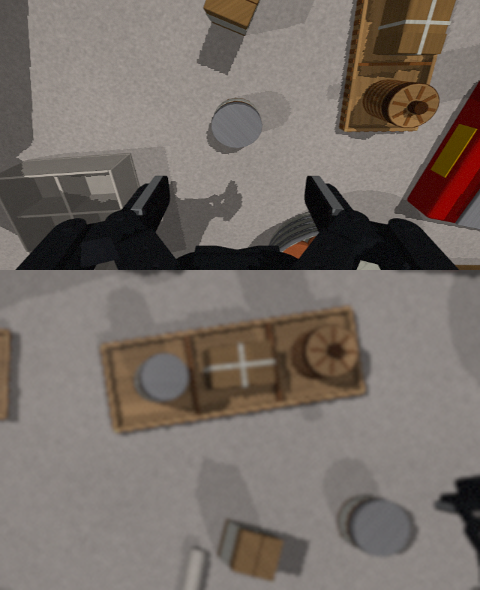

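Run:
```python
from h import *
c=shot('wrist')
for z in(0,.03,.06):print(z,ray(c,176,228,z),ray(c,200,268,z),ray(c,315,185,.052))
```

```text
0 [ 0.29944481 -0.39838777  0.        ] [ 0.32623343 -0.44643896  0.        ] [ 0.44600832 -0.31521024  0.052     ]
0.03 [ 0.31211327 -0.38344012  0.03      ] [ 0.33644047 -0.42707623  0.03      ] [ 0.44600832 -0.31521024  0.052     ]
0.06 [ 0.32478172 -0.36849246  0.06      ] [ 0.34664751 -0.40771349  0.06      ] [ 0.44600832 -0.31521024  0.052     ]
```

```bash
python3 -m pendant '[[[1,0,-50,0,85],[0,0,-50,0,85],[0,0,-32,0,85],[0,0,-10,0,85],[0,0,0,0,45],[0,0,0,0,45],[0,0,0,0,45],[0,0,0,0,45]]]'; python3 -m pendant '[[[0,0,0,0,45],[0,0,20,0,45],[0,0,50,0,45],[0,0,60,0,45],[0,0,30,0,45],[0,0,0,0,45]]]'
```

```text
time_s: 25.42
eef_pos: [0.4487, -0.3182, 0.0187]
eef_rot: [0.002, 0.664, 0.748, -0.0]
wrist_force: [-0.9, 0.7, 6.1]
opening: 0.678
time_s: 26.18
eef_pos: [0.4491, -0.3186, 0.1802]
eef_rot: [0.004, 0.664, 0.748, -0.0]
wrist_force: [0.8, 0.7, -2.8]
opening: 0.674
```

```bash
python3 -m pendant '[[[10,35,0,-1,45],[17,50,0,-1.5,45],[17,50,0,-1.5,45],[17,50,0,-1.5,45],[17,50,0,-1.5,45],[17,50,0,-1.5,45],[17,50,0,-1.5,45],[17,50,0,-0.5,45]]]'; python3 -m pendant '[[[17,50,0,0,45],[17,50,0,0,45],[12,40,0,0,45],[7,20,0,0,45],[0,0,0,0,45],[0,0,0,0,45]]]'
python3 - <<'E'
from h import *
for n in('wrist','top','side'):
    c=shot(n,n+'8.png')
    for t in('tray_two','jar_squat'):
        for r in spotter.tip_of(n,t)[:1]: print(n,t,round(r['confidence'],2),w(c,r['at']).round(4))
    if n=='wrist': np.save('w8.npy',c,allow_pickle=True)
o=monitor.get_obs();q=o['eef_rot'];print(o['eef_pos'],'2a',np.degrees(2*np.arctan2(q[2],q[1])))
E
```

```text
time_s: 27.18
eef_pos: [0.5756, 0.0698, 0.1742]
eef_rot: [-0.001, 0.73, 0.684, -0.001]
wrist_force: [0.3, -0.2, -2.5]
opening: 0.674
time_s: 27.92
eef_pos: [0.6285, 0.2272, 0.1747]
eef_rot: [-0.001, 0.729, 0.684, -0.001]
wrist_force: [-0.0, -0.4, -2.4]
opening: 0.675
wrist jar_squat 0.81 [0.6317 0.2243 0.158 ]
top tray_two 0.87 [0.6297 0.1789 0.0037]
top jar_squat 0.66 [0.6275 0.2235 0.155 ]
side tray_two 0.68 [0.6298 0.1844 0.0026]
side jar_squat 0.75 [0.6272 0.2274 0.1562]
[0.62958649 0.22769454 0.17667015] 2a 86.29406032809233
```

View pics/wrist8.png

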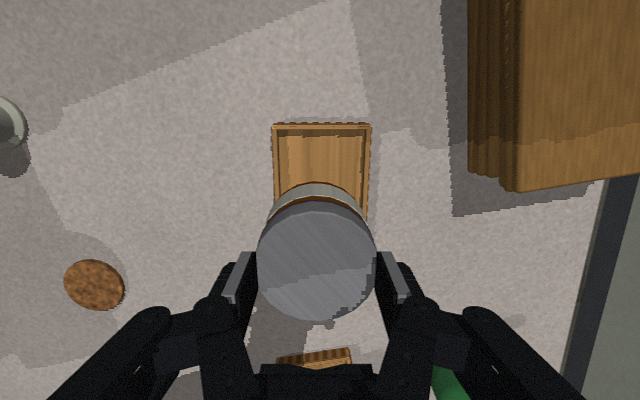

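Run:
```python
from h import *
c=np.load('w8.npy',allow_pickle=True).item()
a,b=ray(c,272,124,.018),ray(c,371,124,.018);print(a,b,np.degrees(np.arctan2(*(b-a)[[1,0]]))); m=(a+b)/2
d=np.array([np.cos(np.radians(86.3)),np.sin(np.radians(86.3))]);print(m[:2]-d*.05,m[:2]-d*.144)
```

```text
[0.58808943 0.28005546 0.018     ] [0.68660279 0.27370758 0.018     ] -3.686856216395263
[0.63411949 0.22698574] [0.62805346 0.13318167]
```

```bash
python3 -m pendant '[[[3.5,-0.5,-50,0,45],[0,0,-50,0,45],[0,0,-35,0,45],[0,0,-10,0,45],[0,0,-3,0,45],[0,0,-1,0,45],[0,0,0,0,45],[0,0,0,0,45]]]'
```

```text
time_s: 29.38
eef_pos: [0.6337, 0.2277, 0.0287]
eef_rot: [0.0, 0.729, 0.684, 0.001]
wrist_force: [-0.3, -0.5, -3.1]
opening: 0.672
```

```bash
python3 -m pendant '[[[0,0,-1.5,0,45],[0,0,-1,0,45],[0,0,-1,0,45],[0,0,-1,0,45],[0,0,0,0,45]]]'
```

```text
time_s: 30.0
eef_pos: [0.633, 0.2276, 0.0238]
eef_rot: [-0.0, 0.729, 0.684, -0.0]
wrist_force: [-4.5, -0.4, 5.5]
opening: 0.673
```

```bash
python3 -m pendant '[[[0,0,0,0,65],[0,0,0,0,74],[0,0,0,0,76],[0,0,0,0,76],[0,0,25,0,76],[0,0,55,0,80],[0,0,55,0,85],[-15,-30,15,-2,85]]]';python3 -m pendant '[[[-24,-47,0,-2,85],[-24,-47,0,-2,85],[-24,-47,0,-2,85],[-24,-47,0,-2,85],[-24,-47,0,-1,85],[-24,-47,0,0,85],[-24,-47,0,0,85],[-22,-44,0,0,85]]]'; python3 -m pendant '[[[0,0,0,0,85],[0,0,0,0,85]]]'; python3 lk.py carton w9
python3 - <<'E'
from h import *
c=shot('top','top9.png')
a=cv2.imread('pics/w9.png'); b=cv2.resize(c['img'][140:240,150:310,::-1],(480,300),interpolation=cv2.INTER_CUBIC)
cv2.imwrite('pics/c9.png',np.vstack([cv2.resize(a,(480,300)),b]))
E
```

```text
time_s: 31.0
eef_pos: [0.621, 0.199, 0.1785]
eef_rot: [0.002, 0.741, 0.672, 0.004]
wrist_force: [-0.3, -0.1, -0.1]
opening: 0.996
time_s: 32.0
eef_pos: [0.4272, -0.177, 0.1733]
eef_rot: [0.001, 0.792, 0.611, 0.0]
wrist_force: [1.1, -0.9, -0.9]
opening: 0.999
time_s: 32.25
eef_pos: [0.4281, -0.1752, 0.1731]
eef_rot: [-0.0, 0.792, 0.611, 0.0]
wrist_force: [0.3, -0.3, 0.6]
opening: 0.993
wrist tip_of 0.79 [ 0.4285 -0.1768 -0.0001]
wrist recognise 0.77 [ 0.4289 -0.1668  0.088 ]
top recognise 0.79 [ 0.436  -0.1694  0.0825]
side tip_of 0.66 [ 0.4244 -0.1729 -0.0044]
side recognise 0.9 [ 0.4245 -0.1551  0.0487]
[ 0.4282 -0.175   0.1729] 2a 75.38199809404114
```

View pics/c9.png

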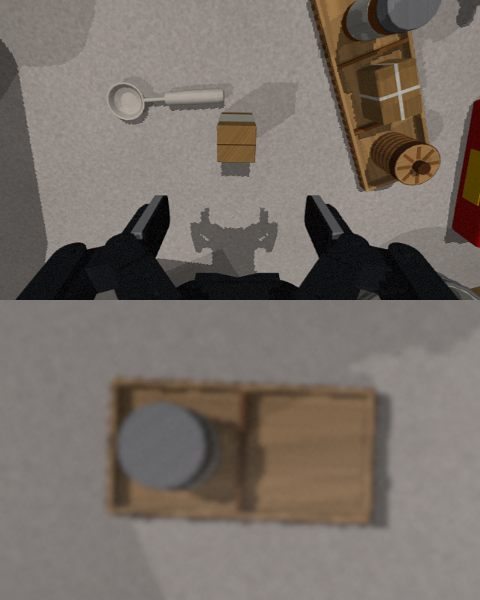

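```bash
python3 -m pendant '[[[0,0,-50,0,85],[0,0,-50,0,85],[0,0,-30,0,85],[0,0,-8,0,85],[0,0,0,0,30],[0,0,0,0,30],[0,0,0,0,30],[0,0,0,0,30]]]'; python3 -m pendant '[[[0,0,0,0,30],[0,0,0,0,30],[0,0,30,0,30],[0,0,60,0,30],[0,0,40,0,30],[20,30,10,2,30],[22,35,0,2,30],[22,35,0,2,30]]]'
```

```text
time_s: 33.75
eef_pos: [0.4291, -0.1763, 0.0368]
eef_rot: [0.001, 0.792, 0.611, 0.0]
wrist_force: [-1.2, 1.1, 4.9]
opening: 0.505
time_s: 34.75
eef_pos: [0.4931, -0.0747, 0.1765]
eef_rot: [0.001, 0.758, 0.652, 0.001]
wrist_force: [0.2, -0.3, -1.6]
opening: 0.501
```

```bash
python3 -m pendant '[[[27,42,0,2,30],[27,42,0,2,30],[27,42,0,1,30],[27,42,0,0,30],[26,41,0,0,30],[0,0,0,0,30],[0,0,0,0,30]]]'
python3 - <<'E'
from h import *
for n in('wrist','top','side'):
    c=shot(n,n+'10.png')
    for t in('tray_two','carton'):
        for r in spotter.tip_of(n,t)[:1]: print(n,t,round(r['confidence'],2),w(c,r['at']).round(4))
o=monitor.get_obs();q=o['eef_rot'];print(o['eef_pos'],'2a',np.degrees(2*np.arctan2(q[2],q[1])))
E
```

```text
time_s: 35.62
eef_pos: [0.6257, 0.1335, 0.1753]
eef_rot: [0.0, 0.729, 0.684, -0.0]
wrist_force: [1.4, -0.2, -1.3]
opening: 0.505
wrist tray_two 0.57 [ 0.6304  0.1836 -0.0019]
wrist carton 0.58 [0.6233 0.1362 0.1408]
top carton 0.65 [0.627  0.1323 0.1388]
side tray_two 0.78 [ 0.6284  0.1832 -0.0015]
side carton 0.72 [0.6219 0.1337 0.1395]
[0.62601221 0.13306178 0.175193  ] 2a 86.28144627420751
```

View pics/wrist10.png

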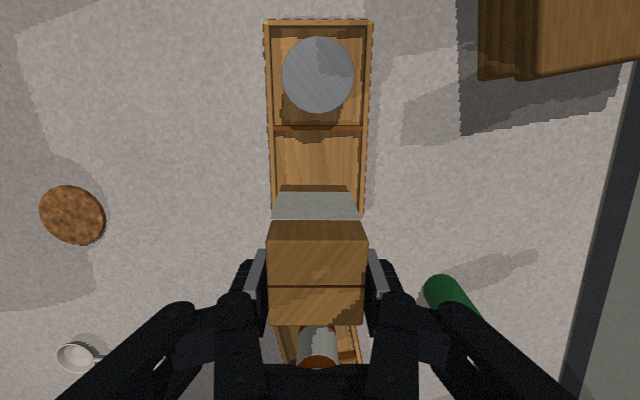

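```bash
python3 -m pendant '[[[1.5,0,-50,0,30],[0,0,-50,0,30],[0,0,-22,0,30],[0,0,-6,0,30],[0,0,-2,0,30],[0,0,-1,0,30],[0,0,0,0,30]]]'; python3 -m pendant '[[[0,0,-1,0,30],[0,0,-1,0,30],[0,0,0,0,30]]]'
```

```text
time_s: 36.95
eef_pos: [0.6284, 0.1336, 0.0453]
eef_rot: [0.001, 0.729, 0.684, 0.001]
wrist_force: [0.3, -0.0, -1.2]
opening: 0.501
time_s: 37.33
eef_pos: [0.6275, 0.1336, 0.042]
eef_rot: [0.0, 0.729, 0.684, 0.0]
wrist_force: [-0.4, -0.9, -1.2]
opening: 0.503
```

```bash
python3 -m pendant '[[[0,0,-1,0,30],[0,0,0,0,30],[0,0,0,0,52],[0,0,0,0,62],[0,0,0,0,66],[0,0,0,0,66],[0,0,25,0,66],[0,0,50,0,66]]]'; python3 -m pendant '[[[0,0,50,0,70],[0,0,30,0,85],[-45,0,0,0,85],[-45,0,0,0,85],[-45,0,0,0,85],[-45,0,0,0,85],[0,0,0,0,85],[0,0,0,0,85]]]'
python3 - <<'E'
from h import *
im=[]
for n,(a,b,e,f) in(('top',(90,310,160,460)),('side',(130,330,230,450))):
    c=shot(n,n+'11.png')
    for t in 'tray_three tray_two jar_tall jar_squat parcel carton tub bottle'.split():
        for r in spotter.tip_of(n,t)[:1]: print(n,t,round(r['confidence'],2),w(c,r['at']).round(4))
    im.append(cv2.resize(c['img'][a:b,e:f,::-1],(400,int(400*(b-a)/(f-e))),interpolation=cv2.INTER_CUBIC))
h=max(i.shape[0] for i in im)
cv2.imwrite('pics/c11.png',np.hstack([cv2.copyMakeBorder(i,0,h-i.shape[0],0,0,cv2.BORDER_CONSTANT) for i in im]))
E
```

```text
time_s: 38.33
eef_pos: [0.6252, 0.1334, 0.1139]
eef_rot: [-0.002, 0.729, 0.684, -0.002]
wrist_force: [1.4, 0.4, 0.0]
opening: 0.774
time_s: 39.33
eef_pos: [0.4485, 0.1335, 0.1967]
eef_rot: [0.001, 0.729, 0.684, 0.001]
wrist_force: [0.4, -0.5, 0.4]
opening: 0.994
top tray_three 0.65 [ 6.259e-01 -1.701e-01 -4.000e-04]
top tray_two 0.59 [0.63   0.1768 0.0051]
top jar_tall 0.94 [ 0.6185 -0.0779  0.0088]
top jar_squat 0.85 [0.633  0.2259 0.0045]
top carton 0.63 [0.6268 0.1315 0.0058]
top tub 0.74 [ 0.6419 -0.2623  0.0023]
top bottle 0.75 [ 7.698e-01 -2.770e-02 -5.000e-04]
side tray_three 0.77 [ 0.6209 -0.1674  0.0033]
side tray_two 0.74 [0.6306 0.1809 0.002 ]
side jar_tall 0.83 [ 0.6138 -0.0791  0.0035]
side jar_squat 0.79 [0.6307 0.2302 0.0054]
side parcel 0.51 [ 0.6199 -0.168   0.0074]
side carton 0.18 [ 0.6161 -0.0802  0.0007]
side tub 0.49 [ 0.6407 -0.2632  0.0012]
side bottle 0.9 [ 0.7734 -0.0269 -0.001 ]
```

View pics/c11.png

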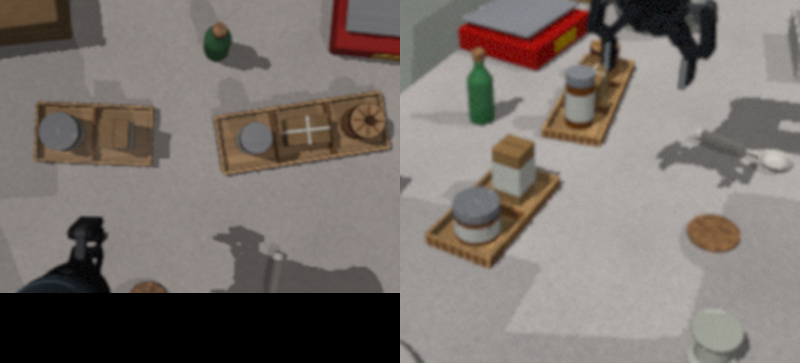

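All five items stand upright in their places, the bottle is standing, and the arm is clear, so I'm handing in.

```bash
python3 -c "
from bench import order
print(order.hand_in())"
```

```text
the job is handed in; nothing more can be done
None
```

Both gift trays are made up and handed in, after about 39 s of the 104 s allowed.

- **Three-place tray:** the parcel is in the middle, the tall jar on its +y side and the tub on its −y side.
- **Two-place tray:** the squat jar is in the +y place and the carton in the −y place.

I lowered both glass jars until the wrist force showed contact (about 9 N for the tall jar, 5.5 N for the squat one) before letting go. The carton was released at its computed floor height without a clear contact reading.

**Final checks:** the last top and side pictures show all five things upright in their places, the bottle still standing where it was, and the arm clear.
- Most of the detector's positions agreed with the planned centres to about 5 mm.
- It missed the parcel in the last top view. The side view put it about 7 mm off, with low confidence, but the picture shows it in the middle place.
- In the last side view, a low-confidence (0.18) "carton" report landed on the tall jar. I disregarded it, since the top view and the picture both show the carton in its place.

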